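# Slide the armrest spacer along the rail into the marked corner of the drilling jig

### The arm

A 6-joint arm with a two-finger parallel gripper is mounted at the origin on the work surface. World frame = base frame: x ahead of the robot, y to its left, z up, the work surface at z = 0. Lengths are in m, angles in rad, forces in N, time in s.
With the tool pointing down it reaches from about 0.3 to 0.95 m from the base axis. Payload 3.1 kg.
Tool frame: the origin (TCP) lies between the finger pads; the fingertips stand 22 mm ahead of it and the grasp point (between the pads) lies 3 mm ahead of it; z points along the fingers, y is the line along which they close (so a half turn about z gives the same grasp; the last joint's range is limited). The gripper opens to 85 mm and grips with 20 to 120 N. Pads are 22 mm wide; open, the fingers measure 114 mm over their backs; the gripper's body (76 mm by 85 mm) begins 54 mm behind the grasp point. The pads swing forward as they close: fully open they stand 13 mm farther back than shut.
Start: joints at [-1.171, 0.308, 1.634, -0, 1.2, -0.07], TCP at [0.283, -0.557, 0.253] pointing down, gripper open.
Joint ranges: [-3.06, 3.06], [-0.79, 1.96], [0.05, 2.63], [-1.19, 4.34], [0.05, 2.64], [-2.94, 2.94]. Speed limits (rad/s): [2.79, 2.79, 3.14, 3.14, 3.14, 3.14].

### API

Orientations are given as [roll, pitch, yaw] about the fixed x, y, z axes, in that order (R = Rz(yaw) Ry(pitch) Rx(roll)).
In Python, from bench import env, read_camera, ticket, boxes_of gives the robot as it stands. The module is installed in compiled form; this text tells all that it offers.
- The arm moves only by the shell command python3 -m pendant 'ROWS' [OPENING] [FORCE]. ROWS is JSON, a list that holds one entry, the list of rows, each a list of 4 numbers: the shift along the tool's x, y, z in mm, then the turn about the tool's z in degrees. In form: [[[dx, dy, dz, turn], ...]]. A call has 1 to 20 rows; each row shifts and turns the commanded pose from where the row before left it, along the tool's axes as they then stand; what a row does not reach is not made up. A row lasts 1/12 s, in which the tool goes at most 41.7 mm and 7.16 degrees, less where a joint would pass 70% of its speed; a pose out of reach is approached as far as the arm can. A call with a gripper value outside its range is refused whole. OPENING is the finger opening in mm, from 0 to 85.4, set as the call begins (- or left out, the last holds). The fingers move at their own pace and stop on an object; FORCE is the grip in N (left out, the last holds). Time passes only in rows, so rows that do not move let the fingers close. It gives the time, the measured TCP pose, the force, the opening and the grip force at its end, in the units of the state.
- env.get_obs(): the state, without advancing time (a new reading comes with each control period).
- read_camera(name): name is "scene" or "top" or "wrist"; returns a dict with "image" (480x640x3 uint8, red, green, blue), "fx", "fy", "cx", "cy" (pixels), "T" (4x4, takes a point from camera to world coordinates). Camera axes: x right, y down, z forward; pixel columns grow to the right and rows downward; lengths in m; the calibration is good to about 2 mm. The wrist camera is an equidistant fisheye: a pixel r from the principal point sees the ray r / f radians off the axis. A picture is of the moment at which its call begins. There is no depth.
- ticket.hand_in(): hands the job in; it is judged then, once.
Trained networks look in the newest picture that a camera, given by its name, has taken for a name from the list of things; names that differ only in an ending like _2 or _b are one class to them, and where a whole thing is asked for, a point or a joint stands for the part that bears it (a point fixed in the world has none). Each returns a list of dicts, best first, with "conf" (0 to 1); they miss things now and then, are a little off and sometimes report something else, mostly with a low value. They report only what shows in the picture. A call takes as long as a camera call. They do not tell look-alikes from the thing itself.
- boxes_of(camera, target): "at" ([column, row] in pixels, amid what is visible of it).
The state is a dict: "time_s": time; "q": joint angles; "joint_vel": joint speeds; "effort": joint torques, N m; "position": TCP position; "tool_rot": TCP orientation; "force": force on the tool from outside, world axes, zero at the start; "moment": the same for the moment, N m; "gripper_width": finger opening in m; "gripper_force": force on a finger pad.
Only numpy, scipy, OpenCV 4.12 (cv2) and the standard library are available. Lean on these libraries where they do the work, as an engineer would, in place of code of your own. Each camera call takes 0.05 s, during which the arm holds its last target. There are 200 camera calls.

### The job

With a fingertip or the outside of the fingers, push the blue spacer flat against the jig's aluminium rail between the two pockets. Then slide it along the rail, keeping it against the rail all the way, into the pocket at the green-marked end until it sits square and fully home against both rail and end stop. Never lift or tip it, leave everything else where it is, and finish with the hand clear.

Things in the scene. Friction and masses are not known exactly. Their poses are not given: they have to be found in the camera images.
- spacer: The part to slide: flat blue plastic armrest spacer, 44 (own x) x 90 (own y) x 14 mm high, about 80 g, two steel bolt-hole rims on top. Origin at the centre of its underside. It lies flat on the jig's board, starting between the pockets, clear of the rail and up to 26 degrees askew; about 1 N slides it.
- jig: Drilling jig, fixed. Origin: centre of its underside; y along the rail, x from the open front to the rail. Plywood base 170 (x) x 440 (y) x 12 mm. On it, 16 mm high (tops at z = 28 mm): aluminium rail on the far side, face at x = 55 mm; at each end a dark wooden end stop, inner face at y = +170 or -170 mm, and a dark wooden lip parallel to the rail. The base between them is free.
- pocket_left (a point): Where the spacer's origin lies when home in the pocket at the jig's +y end (jig x 33, y 125, z 12 mm). Rail, end stop and lip (x -8 to 6, y 130 to 170 mm) make a pocket 49 mm wide, 40 mm deep, open to the jig's middle, the lip flared outward from y 130 down to 110 mm (x -15 to 6). A seated spacer sticks out of it by 50 mm.
- pocket_right (a point): The same for the mirrored pocket at the jig's -y end (jig x 33, y -125, z 12 mm).
- green_marker: Green disc, 28 across, 8 mm thick, fixed on top of one end stop (jig x = 33, y = +190 or -190 mm); it marks the pocket to use. Origin at the centre of its underside.
- red_marker: Red disc of the same size on the other end stop; that pocket is not to be used.
- bobbin: Bystander, loose: small bobbin of orange thread with white flanges, 26 across, 26 tall, standing on the jig's base board on the robot side of the lip of the left pocket (sizes in mm). Leave alone.
- grommet: Bystander, loose: brass ring, 28 across, 10 tall, lying on the jig's base board on the robot side of the lip of the right pocket (sizes in mm). Leave alone.
- thread_cone: Bystander, loose: red thread cone, 68 across its foot, 142 tall (sizes in mm). Leave alone.
- tape_roll: Bystander, loose: yellow tape roll, 100 across, 25 tall, lying flat (sizes in mm). Leave alone.
- tack_jar: Bystander, loose: jar with black lid, 60 across, 85 tall (sizes in mm). Leave alone.
- mug: Bystander, loose: blue mug, 80 across, 90 tall (sizes in mm). Leave alone.
- hammer: Bystander, loose: steel-headed hammer, about 250 long, lying to the right of the jig (sizes in mm). Leave alone.
- screwdriver: Bystander, loose: screwdriver, about 200 long, lying beyond the jig (sizes in mm). Leave alone.
Mind the look-alikes: they are no part of the job. What is meant by the spacer is not brown or yellow, and is the smaller of those in its own colour.

How it is judged:
By the outcome, as a careful person would: the job done as asked, in the order asked, and still so for the second after the job is handed in, with the robot touching nothing.
It also fails if it takes over 48 s, if anything falls off the work surface, if the arm or the gripper's body presses on something with over 40 N, if the wrist force passes 120 N, or if a joint passes its speed limit or range.

## Working session

There is one attempt and no reset: what is moved stays moved. The work goes in short steps, Python scripts to look and compute and a shell command to move; the robot and the scene stay as the last step left them, time stands still between calls to the robot, and variables do not carry over. Pictures are saved under pics/ and viewed, at most 12 in all, crops included, and the job is handed in when it is done.

```bash
mkdir -p pics
python3 - <<'E'
from bench import env, read_camera, boxes_of
import cv2
o=env.get_obs(); print(o['time_s'],o['position'],o['tool_rot'],o['q'],o['gripper_width'])
for n in('top','scene'):
    c=read_camera(n); cv2.imwrite(f'pics/{n}0.png',c['image'][:,:,::-1]); print(n,c['fx'],c['cx'],c['cy'],c['T'].round(4).tolist())
    for t in('spacer','jig','green_marker','red_marker','bobbin','grommet'):
        print(t,[(b['at'],round(b['conf'],2)) for b in boxes_of(n,t)][:4])
E
```

```text
0.0 [ 0.28262276 -0.55658298  0.25204596] [-3.13931226e+00 -1.01260303e-04  4.69846182e-01] [-1.17065782e+00  3.08995341e-01  1.63520138e+00 -6.20413478e-05
  1.19967784e+00 -6.96852275e-02] 0.08502324761229332
top 605.9723718301025 318.73749781711757 240.4338107477777 [[-0.0026, -0.9882, 0.1532, 0.3305], [-0.9999, 0.0047, 0.0134, 0.0195], [-0.0139, -0.1532, -0.9881, 1.5789], [0.0, 0.0, 0.0, 1.0]]
spacer [([440.9, 298.3], 0.75), ([318.5, 262.1], 0.69), ([323.8, 328.4], 0.65), ([248.3, 337.5], 0.65)]
jig [([313.6, 249.4], 0.97)]
green_marker [([500.5, 265.4], 0.67), ([387.1, 232.5], 0.66)]
red_marker [([238.3, 243.8], 0.57)]
bobbin [([246.2, 273.9], 0.57)]
grommet [([374.2, 268.8], 0.54)]
scene 571.1983154803014 317.75385341740724 243.75180858086947 [[0.6788, 0.605, -0.4162, 1.1008], [0.7343, -0.563, 0.3792, -0.4552], [-0.0049, -0.563, -0.8264, 1.091], [0.0, 0.0, 0.0, 1.0]]
spacer [([305.5, 233.0], 0.91), ([304.7, 148.8], 0.88), ([167.9, 285.1], 0.86), ([254.0, 192.0], 0.57)]
jig []
green_marker []
red_marker [([317.3, 252.0], 0.58)]
bobbin [([355.9, 334.3], 0.64), ([356.2, 179.6], 0.56)]
grommet [([253.8, 264.1], 0.65)]
```

```bash
python3 -c "
import cv2
a=cv2.imread('pics/top0.png')[190:360,200:520];cv2.imwrite('pics/top0c.png',cv2.resize(a,None,fx=2.5,fy=2.5,interpolation=2))"
```

```text
(no output)
```

View pics/top0c.png

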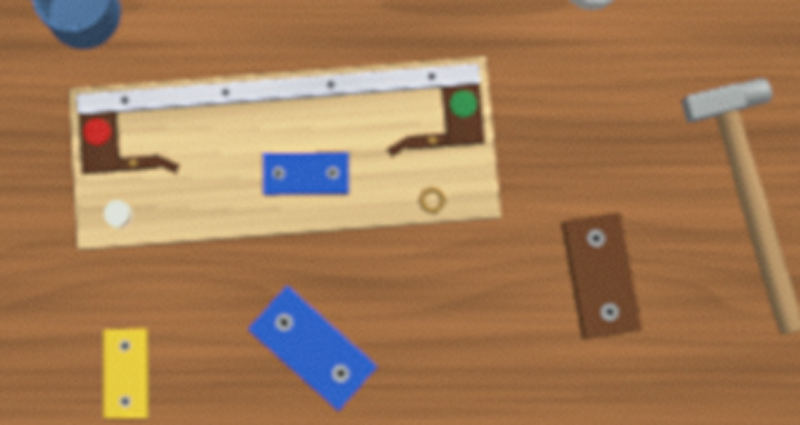

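View pics/scene0.png

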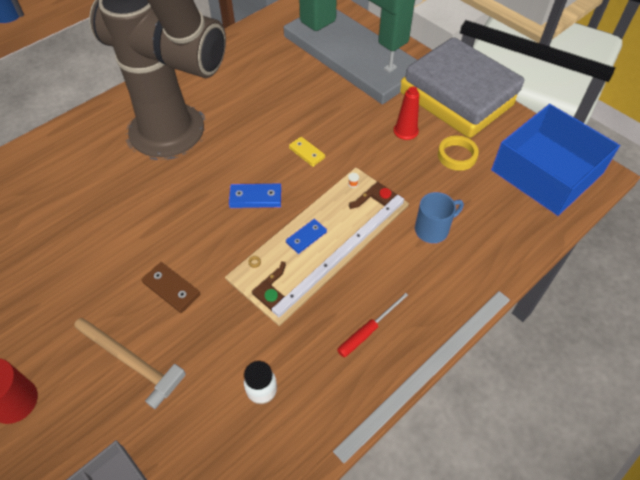

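The top crop (2.5x, offset 200,190) shows these candidates:
- Small blue plate on the jig, full image about (322,260).
- Larger blue plate on the table at (325,330).
- Yellow plate at (250,339).
- Brown plate at (440,300).

The plate on the jig is the spacer: it is blue, the smaller of the two blue ones, and it lies on the board between the pockets. The green marker at (385,231) is on the right, the jig's -y end. I'll measure next.

```bash
cat > h.py <<'E'
import cv2, numpy as np
from bench import env, read_camera
from scipy.optimize import minimize
def ray(c,pts,z):
    p=np.atleast_2d(np.array(pts,float)); d=np.c_[(p[:,0]-c['cx'])/c['fx'],(p[:,1]-c['cy'])/c['fy'],np.ones(len(p))]@c['T'][:3,:3].T
    o=c['T'][:3,3]; return (o+d*((z-o[2])/d[:,2])[:,None])[:,:2]
def proj(c,P):
    q=(np.atleast_2d(P)-c['T'][:3,3])@c['T'][:3,:3]; return np.c_[c['cx']+c['fx']*q[:,0]/q[:,2],c['cy']+c['fy']*q[:,1]/q[:,2]]
def mask(c,lo,hi,roi):
    h=cv2.cvtColor(c['image'],cv2.COLOR_RGB2HSV); m=cv2.inRange(h,lo,hi); r=np.zeros_like(m); x0,y0,x1,y1=roi; r[y0:y1,x0:x1]=m[y0:y1,x0:x1]
    n,l,s,ce=cv2.connectedComponentsWithStats(r); k=1+np.argmax(s[1:,4]); return (l==k).astype(np.uint8),ce[k],s[k]
BLUE=((100,110,60),(125,255,255))
def R(a): return np.array([[np.cos(a),-np.sin(a)],[np.sin(a),np.cos(a)]])
def boxfit(c,m,x0,z0,z1,hx,hy):
    """fit pose (x,y,yaw) of a box to the mask: soft silhouette overlap"""
    y,x=np.nonzero(m); a,b,e,f=x.min()-12,y.min()-12,x.max()+12,y.max()+12; S=8
    g=cv2.resize(m[b:f,a:e].astype(np.float32),None,fx=S,fy=S,interpolation=1)
    def cost(v):
        w=np.array([[sx*hx,sy*hy] for sx in(-1,1) for sy in(-1,1)])@R(v[2]).T+v[:2]
        P=np.vstack([np.c_[w,np.full(4,z)] for z in(z0,z1)]); q=(proj(c,P)-[a-.5,b-.5])*S
        k=np.zeros(g.shape,np.float32); cv2.fillConvexPoly(k,cv2.convexHull(np.round((q-.5)*16).astype(np.int32)),1.,shift=4)
        return np.abs(cv2.GaussianBlur(k,(0,0),S*.6)-g).sum()/S/S
    s=np.array([x0+np.array(d)for d in([0,0,0],[.005,0,0],[0,.005,0],[0,0,.06])])
    r=minimize(cost,x0,method='Nelder-Mead',options=dict(initial_simplex=s,xatol=1e-5,fatol=1e-3,maxiter=400)); return r.x,r.fun
E
python3 - <<'E'
from h import *
def go(n,roiS,roiG,roiR):
    c=read_camera(n)
    m,ce,s=mask(c,*BLUE,roiS); w=ray(c,[ce],.024)[0]
    rect=cv2.minAreaRect(ray(c,np.argwhere(m)[:,::-1],.026).astype(np.float32)*1000); print(n,'rect',rect,s[4])
    for a in (0.0,-.25,.25):
        print('spacer',boxfit(c,m,np.r_[w,a],.012,.026,.022,.045))
    g=ray(c,[mask(c,(45,90,40),(85,255,255),roiG)[1]],.034)[0]; 
    r=ray(c,[mask(c,(0,170,90),(6,255,255),roiR)[1]],.034)[0]
    d=r-g; yaw=np.arctan2(-d[0],d[1]); print('g',g,'r',r,'dist',np.linalg.norm(d),'yaw',yaw, 'jig',(g+r)/2-R(yaw)@[.033,0])
    return c
c=go('top',(290,240,350,272),(370,220,400,245),(225,230,255,255))
go('scene',(280,215,330,258),(255,285,285,305),(375,185,400,205))
cv2.imwrite('pics/sp.png',cv2.resize(c['image'][215:300,220:410,::-1],None,fx=4,fy=4,interpolation=2))
E
```

```text
top rect ((523.160888671875, 32.17770004272461), (39.896671295166016, 83.8235092163086), 1.8177729845046997) 471
spacer (array([0.52387123, 0.03246534, 0.02826266]), np.float64(146.18824768066406))
spacer (array([0.52390369, 0.03209421, 0.02582806]), np.float64(146.10845947265625))
spacer (array([0.52381168, 0.03207435, 0.03198602]), np.float64(146.07815551757812))
g [ 0.59378165 -0.13059258] r [0.56640706 0.24798258] dist 0.3795635868032721 yaw 0.07218390574643614 jig [0.54718029 0.056315  ]
scene rect ((529.465576171875, 29.655670166015625), (45.784000396728516, 90.78021240234375), 0.3325654864311218) 615
spacer (array([0.52543448, 0.03185   , 0.02923207]), np.float64(154.24288940429688))
spacer (array([0.52558068, 0.03287468, 0.03227333]), np.float64(152.42462158203125))
spacer (array([0.52497778, 0.03367178, 0.01779556]), np.float64(151.59100341796875))
g [ 0.59683226 -0.13146593] r [0.5697569  0.24642378] dist 0.3788584292250774 yaw 0.07152661079754272 jig [0.55037896 0.05512056]
```

View pics/sp.png

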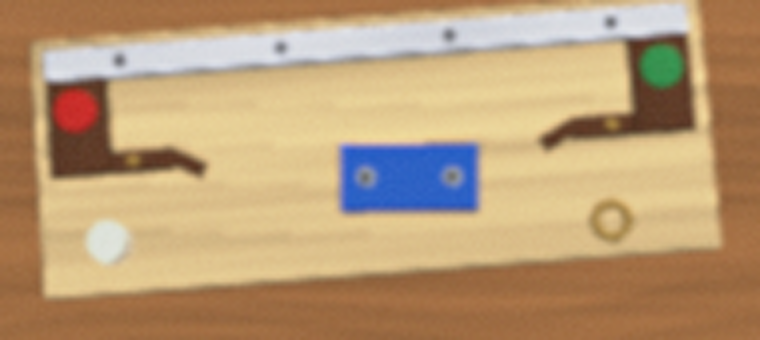

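The crop confirms the small blue spacer at (322,260) on the board. The green pocket is at the right, -y end. The jig is near (0.5485, 0.0557) with yaw 0.072, and the spacer is at about (-25,-21) mm in jig coordinates. I'll work with closed fingers.

```bash
python3 -m pendant '[[[22,-22,0,0],[22,-22,0,0],[22,-22,0,0],[22,-22,0,0],[22,-22,0,0],[22,-22,0,0],[22,-22,0,0],[22,-22,0,0],[22,-22,0,0],[22,-22,0,0],[22,-22,0,0],[22,-22,0,0],[22,-22,0,0],[22,-22,0,0],[22,-22,0,0],[22,-22,0,0],[22,-22,0,0],[22,-22,0,0],[22,-22,0,0],[20,-18,0,0]]]' 0 20
cat >> h.py <<'E'
J=np.array([.5485,.0557]); JY=.072
def tool():
    o=env.get_obs(); p=o['position']; psi=o['tool_rot'][2]; j=R(-JY)@(p[:2]-J)
    print('t',round(o['time_s'],2),'jig xy mm',(j*1000).round(1),'z',round(p[2]*1000,1),'yaw-JY deg',round(np.degrees(psi-JY),2),'rot',np.round(o['tool_rot'],3),'F',np.round(o['force'],2),'w',round(o['gripper_width']*1000,1)); return p,psi,j
def delta(jx,jy):
    p,psi,j=tool(); d=R(JY)@np.array([jx,jy])/1000+J-p[:2]; print('tool dx dy mm',1000*(d[0]*np.cos(psi)+d[1]*np.sin(psi)),1000*(d[0]*np.sin(psi)-d[1]*np.cos(psi)))
E
python3 -c "
from h import *
delta(-75,-21)"
```

```text
time_s: 2.47
position: [0.4764, 0.0317, 0.2536]
tool_rot: [3.142, -0.001, 0.471]
force: [0.7, 0.6, 0.7]
gripper_width: 0.0003
gripper_force: 0.0
t 2.47 jig xy mm [-73.7 -18.7] z 253.6 yaw-JY deg 22.83 rot [ 3.142e+00 -1.000e-03  4.710e-01] F [0.68 0.61 0.71] w 0.3
tool dx dy mm -2.108906953532626 1.602144786356163
```

```bash
python3 -m pendant '[[[-1,1,20,5.7],[-1,0,25,5.7],[0,0,30,5.7],[0,0,30,5.7],[0,0,30,0],[0,0,30,0],[0,0,0,0],[0,0,0,0]]]'
python3 - <<'E'
from h import *
delta(-75,-21)
c=read_camera('wrist'); cv2.imwrite('pics/w1.png',c['image'][:,:,::-1])
c=read_camera('top'); m,ce,s=mask(c,*BLUE,(290,240,350,272)); print(s); cv2.imwrite('pics/t1.png',cv2.resize(c['image'][200:310,210:420,::-1],None,fx=3,fy=3,interpolation=2))
E
```

```text
time_s: 3.13
position: [0.4731, 0.0281, 0.087]
tool_rot: [-3.141, 0.005, 0.072]
force: [1.3, -0.3, 0.6]
gripper_width: 0.0001
gripper_force: 0.0
t 3.13 jig xy mm [-77.2 -22.1] z 87.0 yaw-JY deg -0.01 rot [-3.141  0.005  0.072] F [ 1.26 -0.28  0.64] w 0.1
tool dx dy mm 2.2108966017042473 -1.1060824420573998Traceback (most recent call last):
  File "<stdin>", line 4, in <module>
  File "h.py", line 11, in mask
    n,l,s,ce=cv2.connectedComponentsWithStats(r); k=1+np.argmax(s[1:,4]); return (l==k).astype(np.uint8),ce[k],s[k]
                                                      ~~~~~~~~~^^^^^^^^^
    return _wrapfunc(a, 'argmax', axis=axis, out=out, **kwds)
    return bound(*args, **kwds)
ValueError: attempt to get argmax of an empty sequence
```

View pics/w1.png

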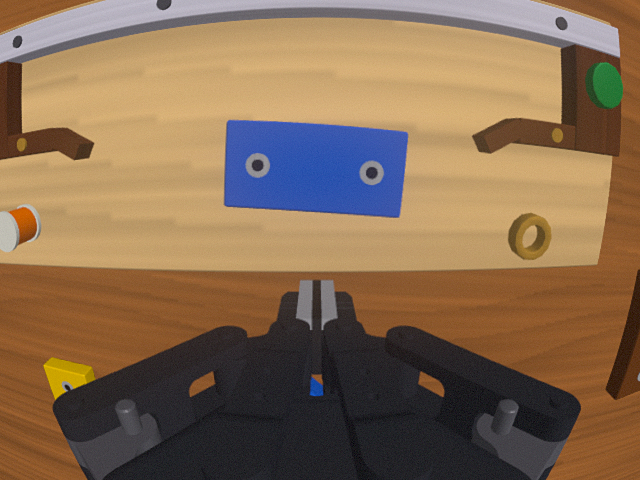

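The wrist view shows the closed fingertips near (317,285), in line with the spacer centre (315,168). The board is clear on the way to the rail, and the grommet at (530,236) is off to the side. I'll measure from this view with the fisheye model.

```bash
cat >> h.py <<'E'
def fray(c,pts,z):
    p=np.atleast_2d(np.array(pts,float))-[c['cx'],c['cy']]; r=np.hypot(*p.T); th=r/c['fx']; u=p/np.maximum(r,1e-9)[:,None]
    d=np.c_[u*np.sin(th)[:,None],np.cos(th)]@c['T'][:3,:3].T; o=c['T'][:3,3]; return (o+d*((z-o[2])/d[:,2])[:,None])[:,:2]
def jf(w): return ((np.atleast_2d(w)-J)@R(JY)*1000).round(1)
def spacer_w(c):
    """spacer from wrist view: unproject blue pixels on its top plane, min-area rect, in jig mm"""
    m=mask(c,*BLUE,(100,0,540,275))[0]; k=cv2.findContours(m,0,2)[0][0][:,0]; w=(fray(c,k,.026)-J)@R(JY)*1000
    return [np.round(v,1) for v in cv2.minAreaRect(w.astype(np.float32))]
E
python3 - <<'E'
from h import *
c=read_camera('wrist'); print(c['T'][:3,3],c['fx'],c['fy']); print(spacer_w(c))
print('corners',jf(fray(c,[(228,121),(407,132),(400,216),(225,206)],.026)))
print('rail foot',jf(fray(c,[(100,30),(320,18),(540,43)],.012)),'green(33,-190)',jf(fray(c,[(605,84)],.036)))
print('stop inner top edge y-170',jf(fray(c,[(577,48),(577,122)],.028)))
E
```

```text
[0.54208418 0.0329202  0.2115638 ] 371.64829954431775 371.64829954431775
[array([-25.5, -20.9]), array([89.1, 43.3]), np.float64(86.1)]
corners [[  2.4  22.1]
 [ -3.2 -67.7]
 [-46.6 -65.5]
 [-41.1  25.1]]
rail foot [[  67.7  108. ]
 [  59.7  -24.2]
 [  59.8 -157.6]] green(33,-190) [[  37.1 -190.6]]
stop inner top edge y-170 [[  57.2 -175. ]
 [  11.8 -173.8]]
```

```bash
python3 -m pendant '[[[0,-1,15,0],[0,0,15,0],[0,0,14,0],[0,0,5,0],[0,0,0,0],[5,0,0,0],[5,0,0,0],[4,0,0,0],[4,0,0,0],[4,0,0,0],[4,0,0,0]]]'
python3 -m pendant '[[[4,0,0,0],[4,0,0,0],[4,0,0,0],[4,0,0,0],[4,0,0,0],[4,0,0,0],[4,0,0,0],[4,0,0,0],[4,0,0,0],[0,0,0,0]]]'
python3 - <<'E'
from h import *
tool(); c=read_camera('wrist'); print(spacer_w(c)); cv2.imwrite('pics/w2.png',c['image'][:,:,::-1])
E
```

```text
time_s: 4.2
position: [0.501, 0.0309, 0.0395]
tool_rot: [-3.142, 0.0, 0.072]
force: [-1.3, 0.3, 0.3]
gripper_width: -0.0004
gripper_force: 0.5
time_s: 5.03
position: [0.5378, 0.0335, 0.0395]
tool_rot: [3.141, -0.002, 0.072]
force: [0.5, 0.3, -0.7]
gripper_width: 0.0003
gripper_force: 0.0
t 5.03 jig xy mm [-12.2 -21.4] z 39.5 yaw-JY deg -0.01 rot [ 3.141e+00 -2.000e-03  7.200e-02] F [ 0.46  0.27 -0.65] w 0.3
[array([ 22.9, -19.5]), array([89.2, 41.5]), np.float64(90.0)]
```

View pics/w2.png

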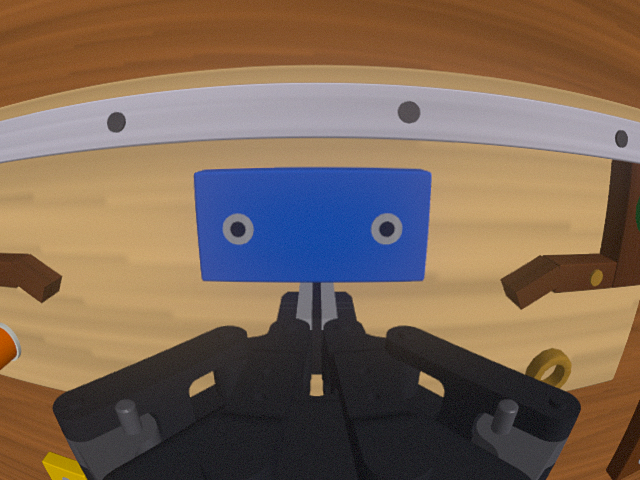

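The spacer is now square to the finger and about 10 mm short of the rail: its back edge is at row 170 and the rail foot at row 138. I'll push on gently.

```bash
python3 -m pendant '[[[3,0,0,0],[3,0,0,0],[2,0,0,0],[1,0,0,0],[0,0,0,0]]]'; for i in 1; do python3 -m pendant '[[[1,0,0,0],[1,0,0,0],[0,0,0,0]]]'; python3 -m pendant '[[[1,0,0,0],[0,0,0,0]]]'; done
python3 - <<'E'
from h import *
tool(); c=read_camera('wrist'); print(spacer_w(c)); cv2.imwrite('pics/w3.png',c['image'][:,:,::-1])
E
```

```text
time_s: 5.5
position: [0.5459, 0.0341, 0.0394]
tool_rot: [3.142, -0.001, 0.072]
force: [0.1, 0.1, -0.2]
gripper_width: -0.0005
gripper_force: 0.0
time_s: 5.75
position: [0.5475, 0.0343, 0.0393]
tool_rot: [3.142, -0.0, 0.072]
force: [0.4, -1.3, 0.4]
gripper_width: 0.0001
gripper_force: 0.2
time_s: 5.92
position: [0.5486, 0.0343, 0.0393]
tool_rot: [3.142, -0.0, 0.072]
force: [0.5, 0.2, -0.5]
gripper_width: 0.0001
gripper_force: 0.2
t 5.92 jig xy mm [ -1.4 -21.3] z 39.3 yaw-JY deg -0.01 rot [ 3.142 -0.     0.072] F [ 0.54  0.15 -0.45] w 0.1
[array([ 33.7, -19.5]), array([89.3, 41.4]), np.float64(90.0)]
```

```bash
python3 -m pendant '[[[1,0,0,0],[0,0,0,0]]]'|sed -n '2p;4p';python3 -m pendant '[[[1,0,0,0],[0,0,0,0]]]'|sed -n '2p;4p'
python3 - <<'E'
from h import *
tool(); c=read_camera('wrist'); print(spacer_w(c)); cv2.imwrite('pics/w3.png',c['image'][:,:,::-1])
E
```

```text
position: [0.5496, 0.0344, 0.0393]
force: [-0.9, -0.3, 0.6]
position: [0.5496, 0.0345, 0.0392]
force: [-2.9, -1.1, 2.8]
t 6.3 jig xy mm [ -0.4 -21.3] z 39.2 yaw-JY deg -0.0 rot [-3.142e+00  2.000e-03  7.200e-02] F [-2.93 -1.07  2.79] w 0.2
[array([ 34.2, -19.5]), array([89.3, 40.3]), np.float64(90.0)]
```

View pics/w3.png

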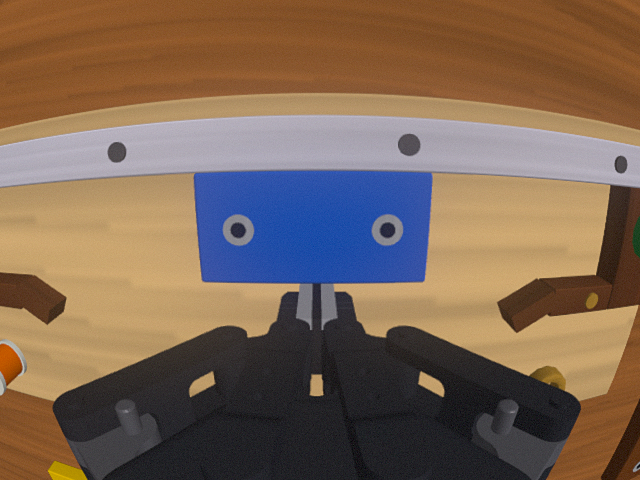

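The spacer is against the rail: its back edge meets the rail foot along its whole length (columns 195–432, row 172), and the tool has stalled with -3 N. I'll press slightly more, back off, and go round at low height to the +y end.

```bash
python3 -m pendant '[[[1,0,0,0],[1,0,0,0],[0,0,0,0]]]'|sed -n '2p;4p'
python3 -m pendant '[[[-4,0,0,0],[-6,0,0,0],[-10,0,0,0],[0,-15,0,0],[0,-25,0,0],[0,-25,0,0],[0,-16,0,0],[0,0,0,0]]]'|sed -n '2p;4p'
python3 - <<'E'
from h import *
delta(24,60); c=read_camera('wrist'); print(spacer_w(c))
E
```

```text
position: [0.5497, 0.0345, 0.0388]
force: [-7.4, -0.9, 6.5]
position: [0.5263, 0.1164, 0.0395]
force: [0.3, 0.2, 0.4]
t 7.27 jig xy mm [-17.8  62.2] z 39.5 yaw-JY deg 0.15 rot [-3.141e+00 -1.000e-03  7.500e-02] F [0.29 0.23 0.36] w -0.1
tool dx dy mm 41.786979396677474 2.2840169901389116
[array([32.9, -2.5]), array([43.2, 61. ]), np.float64(0.0)]
```

```bash
python3 -m pendant '[[[10,0,0,0],[15,0,0,0],[13,0,0,0],[2,0,0,0],[0,3,0,0],[0,4,0,0],[0,4,0,0],[0,4,0,0],[0,2,0,0],[0,1,0,0],[0,0,0,0]]]'|sed -n '2p;4p'
python3 - <<'E'
from h import *
tool(); c=read_camera('wrist'); cv2.imwrite('pics/w4.png',c['image'][:,:,::-1])
E
```

```text
position: [0.5676, 0.0985, 0.0393]
force: [0.1, 0.4, -0.2]
t 8.23 jig xy mm [22.2 41.4] z 39.3 yaw-JY deg -0.04 rot [3.142 0.    0.071] F [ 0.13  0.42 -0.16] w -0.1
```

View pics/w4.png

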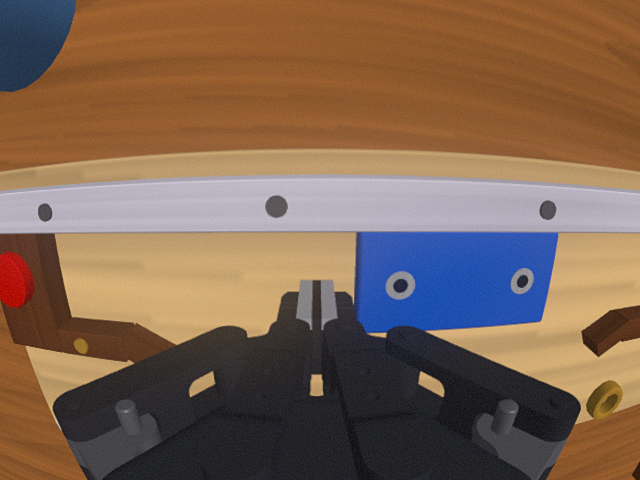

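The spacer is flush on the rail (edge on row 233). The finger is about 8 mm from its +y end face, at column 358. Now I'll slide with a small bias toward the rail.

```bash
python3 -m pendant '[[[0,3,0,0],[0,3,0,0],[0,2,0,0],[0.4,3,0,0],[0.4,3,0,0],[0.4,3,0,0],[0.4,3,0,0],[0.4,3,0,0],[0.4,3,0,0],[0.4,3,0,0],[0,0,0,0]]]'|sed -n '2p;4p'
python3 - <<'E'
from h import *
tool(); c=read_camera('wrist'); cv2.imwrite('pics/w5.png',c['image'][:,:,::-1]); m=mask(c,*BLUE,(100,0,640,400))[0]; k=cv2.findContours(m,0,2)[0][0][:,0]
print([np.round(v,1) for v in cv2.minAreaRect(((fray(c,k,.026)-J)@R(JY)*1000).astype(np.float32))])
E
```

```text
position: [0.5702, 0.0714, 0.0391]
force: [-6.7, 6.8, 6.1]
t 9.2 jig xy mm [22.8 14.1] z 39.1 yaw-JY deg -0.12 rot [-3.139  0.006  0.07 ] F [-6.71  6.83  6.09] w -0.1
[array([ 32.2, -42.1]), array([43.1, 90.3]), np.float64(0.0)]
```

View pics/w5.png

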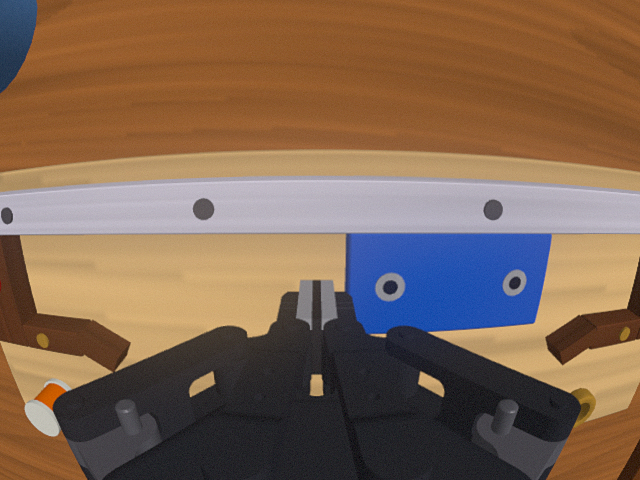

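It is tracking flush, but with more preload (about 7 N) than needed. I'll ease the bias and continue straight.

```bash
python3 -m pendant '[[[-0.8,2,0,0],[0,3,0,0],[0,3,0,0],[0,3,0,0],[0,3,0,0],[0,3,0,0],[0,3,0,0],[0,3,0,0],[0,3,0,0],[0,3,0,0],[0,0,0,0]]]'|sed -n '2p;4p'
cat > chk.py <<'E'
from h import *
import sys
tool(); c=read_camera('wrist'); cv2.imwrite(f'pics/{sys.argv[1]}.png',c['image'][:,:,::-1]); m=mask(c,*BLUE,(100,0,640,400))[0]; k=cv2.findContours(m,0,2)[0][0][:,0]
print([np.round(v,1) for v in cv2.minAreaRect(((fray(c,k,.026)-J)@R(JY)*1000).astype(np.float32))])
E
python3 chk.py w6
```

```text
position: [0.5723, 0.0418, 0.0391]
force: [-5.3, 3.4, 3.8]
t 10.17 jig xy mm [ 22.8 -15.6] z 39.1 yaw-JY deg -0.07 rot [-3.14   0.004  0.071] F [-5.31  3.39  3.76] w -0.4
[array([ 32.3, -71.9]), array([43.6, 90.4]), np.float64(0.0)]
```

```bash
python3 -m pendant '[[[0,3,0,0],[0,3,0,0],[0,3,0,0],[0,3,0,0],[0,3,0,0],[0,3,0,0],[0,3,0,0],[0,3,0,0],[0,3,0,0],[0,3,0,0],[0,3,0,0],[0,3,0,0],[0,3,0,0],[0,3,0,0],[0,2,0,0],[0,0,0,0]]]'|sed -n '2p;4p'
python3 chk.py w7
```

```text
position: [0.5754, -0.002, 0.0391]
force: [-3.4, 5.4, 4.9]
t 11.55 jig xy mm [ 22.7 -59.5] z 39.1 yaw-JY deg -0.07 rot [-3.14   0.004  0.071] F [-3.44  5.42  4.95] w 0.0
[array([  32.3, -116. ]), array([43.6, 90.7]), np.float64(0.0)]
```

View pics/w7.png

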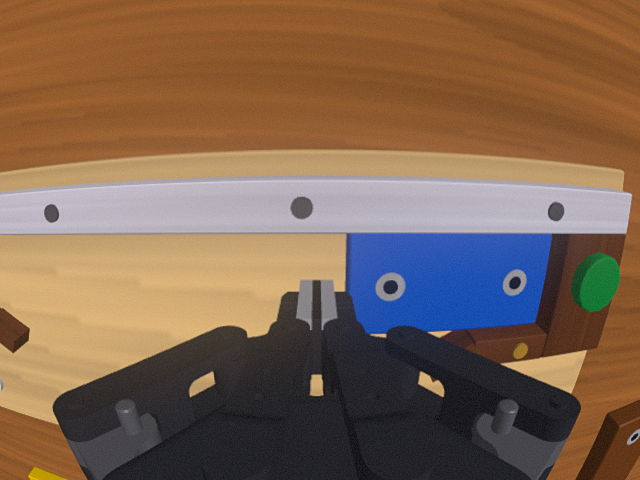

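The spacer is in the pocket and flush to the rail (row 233). Its leading end is at column 551, still about 8–10 mm from the end stop. I'll finish in small steps, watching the force.

```bash
python3 -m pendant '[[[0,2,0,0],[0,2,0,0],[0,2,0,0],[0,1,0,0],[0,0,0,0]]]'|sed -n '2p;4p'
python3 -m pendant '[[[0,1,0,0],[0,0,0,0]]]'|sed -n '2p;4p'
python3 -m pendant '[[[0,1,0,0],[0,0,0,0]]]'|sed -n '2p;4p'
python3 -m pendant '[[[0,1,0,0],[0,0,0,0]]]'|sed -n '2p;4p'; python3 chk.py w8
```

```text
position: [0.5759, -0.0088, 0.0391]
force: [-4.3, 5.5, 4.6]
position: [0.576, -0.0097, 0.0391]
force: [-4.1, 4.7, 4.4]
position: [0.576, -0.0099, 0.0391]
force: [-5.1, 7.8, 4.8]
position: [0.576, -0.01, 0.0391]
force: [-3.5, 10.5, 5.2]
t 12.52 jig xy mm [ 22.7 -67.6] z 39.1 yaw-JY deg -0.13 rot [-3.137  0.004  0.07 ] F [-3.49 10.51  5.2 ] w -0.3
[array([  32.3, -123.7]), array([43.6, 90.6]), np.float64(0.0)]
```

It has stalled against the end stop with force rising. One more firm nudge, then I'll retreat and inspect.

```bash
python3 -m pendant '[[[0,1,0,0],[0,1,0,0],[0,0,0,0],[0,0,0,0]]]'|sed -n '2p;4p'
python3 -m pendant '[[[0,-3,0,0],[0,-5,0,0],[0,-10,0,0],[0,-10,0,0],[0,0,-10,0],[0,0,-20,0],[0,0,-20,0],[0,0,0,0]]]'|sed -n '2p;4p'; python3 chk.py w9
```

```text
position: [0.576, -0.0103, 0.0391]
force: [-3.8, 15.8, 4.9]
position: [0.5799, 0.013, 0.094]
force: [0.8, -0.2, 0.7]
t 13.57 jig xy mm [ 28.2 -44.8] z 94.0 yaw-JY deg 0.02 rot [ 3.14  -0.009  0.072] F [ 0.79 -0.17  0.74] w 0.3
[array([  32.6, -123.1]), array([91.5, 43.4]), np.float64(89.8)]
```

View pics/w9.png

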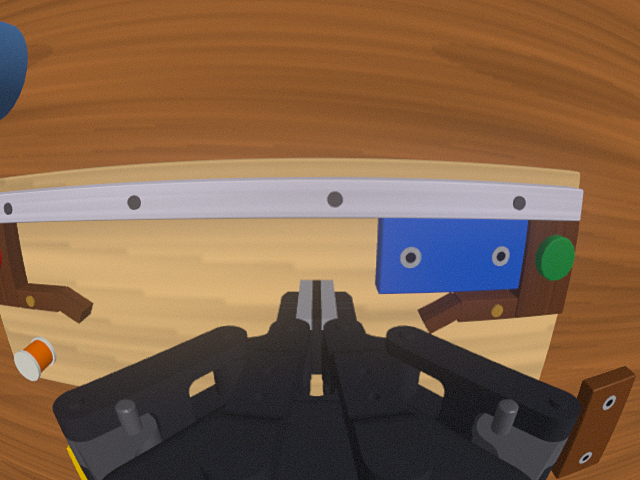

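The spacer sits square against the rail (row 219) and the stop (column 527), with no visible gaps. I'll clear the hand and do a final top check.

```bash
python3 -m pendant '[[[0,0,-30,0],[0,0,-30,0],[0,0,-30,0],[-25,0,-20,0],[-30,0,0,0],[-30,0,0,0],[-30,-10,0,0],[-30,-10,0,0],[0,0,0,0],[0,0,0,0]]]'|sed -n '1,4p'
python3 - <<'E'
from h import *
c=read_camera('top'); cv2.imwrite('pics/t2.png',cv2.resize(c['image'][205:300,220:410,::-1],None,fx=4,fy=4,interpolation=2))
E
```

```text
time_s: 14.45
position: [0.4278, 0.023, 0.1983]
tool_rot: [3.142, 0.002, 0.072]
force: [2.0, 0.2, 0.4]
```

View pics/t2.png

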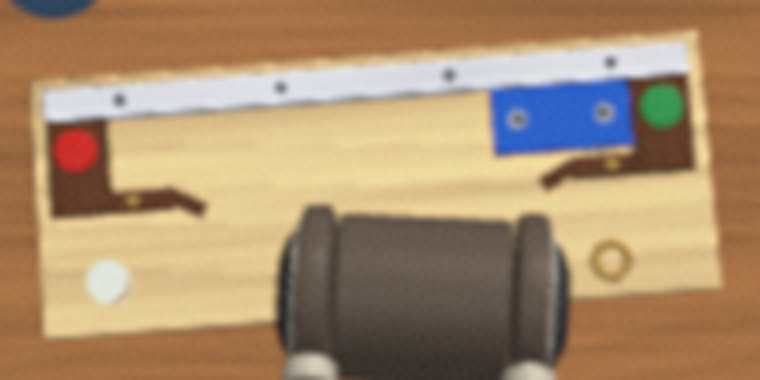

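The top view shows the spacer home at the green end, flush to rail and stop (crop about (562,118)). The bobbin (107,282) and grommet (610,260) have not moved, and the hand is clear.

```bash
python3 -c "
from bench import ticket
print(ticket.hand_in())"
```

```text
the job is handed in; nothing more can be done
None
```

I pushed the blue spacer flat against the rail and slid it along the rail into the green-marked (right) pocket. In the last pictures it sits square against rail and end stop, with the hand clear, and I handed the job in after about 14.5 s of robot time.

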